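Set the microscope lamp's attenuator to the third click

ROBOT

A 6-joint arm with a two-finger parallel gripper is mounted at the origin on the work surface. World frame = base frame: x ahead of the robot, y to its left, z up, the work surface at z = 0. Lengths are in m, angles in degrees, forces in N, time in s.
With the tool pointing down it reaches from about 0.375 to 0.9 m from the base axis. Payload 3.1 kg.
Tool frame: the origin (TCP) lies at the centre of the arm's flange, where the gripper is bolted on; the fingertips stand 182 mm ahead of it and the grasp point (between the pads) lies 164 mm ahead of it; x points along the fingers, z is the direction in which the jaws open and shut, and the axes are right-handed (so a half turn about x gives the same grasp; the last joint's range is limited). The gripper opens to 87 mm and grips with 3 to 60 N. Pads are 19 mm wide; open, the fingers measure 117 mm over their backs; the gripper's body (75 mm by 190 mm) begins 51 mm behind the grasp point.
Start: joints at [56.293, 30.224, 82.088, -0, 67.689, -10.227], TCP at [0.249, 0.573, 0.405] pointing down, gripper open.
Joint ranges: [-176.69, 176.69], [-43.24, 126.21], [12.49, 139.97], [-82, 262], [0, 151.66], [-163.58, 163.58]. Speed limits (degrees/s): [159.86, 159.86, 180, 180, 180, 180].

INTERFACE

Orientations are given as a 3x3 rotation matrix whose columns are the frame's x, y, z axes.
In Python, from rig import bot gives the robot as it stands.
- The arm moves only by the shell command python3 -m crank 'ROWS' [OPENING]. ROWS is JSON, a list of rows, each an object with "offset": the shift along the tool's x, y, z in m, a list of three; "spin": the turn about the tool's x in rad. A call has 1 to 12 rows; each row shifts and turns the commanded pose from where the row before left it, along the tool's axes as they then stand; what a row does not reach is not made up. A row lasts 1/10 s, in which the tool goes at most 50 mm and 8.59 degrees, less where a joint would pass 70% of its speed; a pose out of reach is approached as far as the arm can. A call is refused whole if a number of a shift passes 0.05 or a number of a turn 0.15, either way. A call with a gripper value outside its range is refused whole. OPENING is the finger opening in m, from 0 to 0.087, set as the call begins (- or left out, the last holds). The fingers move at their own pace and stop on an object; the grip force is fixed at half the most. Time passes only in rows, so rows that do not move let the fingers close. It gives the time, the measured TCP pose, the force and the opening at its end, in the units of the state.
- bot.read_state(): the state, without advancing time (a new reading comes with each control period).
- bot.capture(name): name is "side" or "top" or "wrist"; returns a dict with "pixels" (384x512x3 uint8, blue, green, red), "depth" (384x512 float32, m along the optical axis (not along the pixel's ray), 0 where there is no reading), "K" (3x3 intrinsics, pixels), "world_to_cam" (4x4, takes a point from world to camera coordinates). Camera axes: x right, y up, looking along -z (the intrinsics and any distortion apply to the point x, -y, -z); pixel columns grow to the right and rows downward; lengths in m; the calibration is good to about 2 mm. A picture is of the moment at which its call begins.
- bot.hand_in(): hands the job in, once; it reports no verdict.
Trained networks look in a picture, given as the dict that the camera call returned (one of the last four; its "shot" number tells which), for a name from the list of things; names that differ only in an ending like _2 or _b are one class to them, and where a whole thing is asked for, a point or a joint stands for the part that bears it (a point fixed in the world has none). Each returns a list of dicts, best first, with "p" (0 to 1); they miss things now and then, are a little off and sometimes report something else, mostly with a low value. They report only what shows in the picture. A call takes as long as a camera call.
- bot.regions_of(label, picture): "region" (384x512 bool, what is visible of it) and "extent" ([centre column, centre row, width, height] in pixels, round what is visible of it).
The state is a dict: "time_s": time; "joint_positions": joint angles; "qvel": joint speeds; "tau": joint torques, N m; "position": TCP position; "tcp_rot": TCP orientation; "force": force on the tool from outside, world axes, zero at the start; "moment": the same for the moment, N m; "opening": opening from 0.0 (shut) to 1.0 (fully open).
Only numpy, scipy, OpenCV 4.12 (cv2) and the standard library are available. Lean on these libraries where they do the work, as an engineer would, in place of code of your own. Each camera call takes 0.05 s, during which the arm holds its last target.

TASK

The light source beside the microscope has an attenuator lever on its top deck that someone left part open, and its clicks are not marked. Push the lever back with a fingertip until it is fully closed against its stop, then push it open again, counting the clicks by feel, and leave it resting in the third click from closed (closed itself is not counted) without running past it. Only push the lever, gently and without pinching it or forcing it at the stop, leave the other things where they stand, and finish clear of everything.

Things in the scene. Friction and masses are not known exactly. Their poses are not given: they have to be found in the camera images.
- attenuator (a joint): the lever's place along its slot, m. 0 = closed: its rest notch at the robot's end of the slot (thin end of the wedge on the deck), hard stop 1.5 mm below it. Grows as it opens, away from the robot. A sprung ball clicks into a notch at 0 and at six clicks 12 mm apart: 0.012, 0.024, 0.036 ... 0.072; hard stop 0.0735. Starts left around the first or second click.
- lever_tab (a point): centre of the lever's black upright tab, standing out of the slot in the light source's top deck and moving with the lever. The tab is 10 mm thick along the slot (x of this frame; +x is the opening direction), 24 mm wide across it (y), 24 mm tall (z up); this point is 17 mm above the deck, the tab's lower edge 5 mm, its top 29 mm above it.
- light_source: fibre-optic light source: fixed beige box, 190 mm (its x) by 270 (y) by 135 tall; origin under its centre on the bench. The 92 mm slot runs along x at y = -55 mm, centred on x = 0 (lever closed at x = -36 mm); the deck is flat, bare 40 mm to both sides of it. Two stiff goosenecks leave the -y face, stay beyond y = -180 mm, rise 170 mm above the bench and reach to the microscope (430 mm tall) 0.42 m off.
- plunger: the lever's sprung ball, hidden under the deck below the middle of the slot; not for touching. It sets the feel: leaving a notch takes about 5 to 6 N, falling to nothing half-way (6 mm), then the lever jumps by itself into the next notch and stays there when let go; the force drops to zero at each click.
- deck_vial: specimen vial standing on the light source's deck behind the lever: clear, white cap, 27 mm wide, 55 mm tall; origin at the centre of its underside; leave it
- deck_dish: closed petri dish lying on the light source's deck, 63 mm wide, 15 mm tall; origin at the centre of its underside; leave it
- wash_bottle: squeeze wash bottle with bent spout, 74 mm wide, 205 mm tall; origin at the centre of its underside; leave it
- wide_bottle: wide-mouth bottle with blue cap, 72 mm wide, 165 mm tall; origin at the centre of its underside; leave it
- well_plate: 96-well plate lying on the bench, 85 x 127 x 14 mm; origin at the centre of its underside; leave it
- bench_vial: specimen vial standing on the bench, 27 mm wide, 55 mm tall; origin at the centre of its underside; leave it
- forceps: steel forceps lying on the bench, 126 mm long, 6 mm tall; origin at the middle of the underside; leave it

How it is judged (in metres and radians):
On the way:
1. the lever is fully closed (within 3 mm of its closed rest position) (value of joint attenuator below 0.003 m), for 0.1 s.
At the end, for the whole second after the job is handed in: After having been fully closed, the lever rests still in the third click from closed (joint 0.036, within 2.5 mm), let go (value of joint attenuator between 0.0335 and 0.0385 m and velocity of joint attenuator between -0.005 and 0.005 m/s); the robot touches nothing.
It fails at once if the lever ran past the third click (more than half-way to the fourth) (value of joint attenuator above 0.042 m).
It fails at once if the lever's tab was pinched: both its faces pressed at once with more than 2 N (contact force between the fingers and attenuator_c10 above 2 N and contact force between the fingers and attenuator_c11 above 2 N).
It fails at once if the lever was forced with more than 40 N (contact force between the fingers and attenuator above 40 N).
It fails at once if a bystander moved more than 20 mm or was lifted (distance of any of deck_vial, deck_dish, wash_bottle, wide_bottle, well_plate, bench_vial, forceps from where it was at the start of the episode above 0.02 m).
It fails at once if a standing vial or bottle tipped (angle between any of deck_vial, wash_bottle, wide_bottle, bench_vial's own z axis and vertical above 0.35 rad).
It also fails if it takes over 61 s, if anything falls off the work surface, if the arm or the gripper's body presses on something with over 40 N, if the wrist force passes 120 N, or if a joint passes its speed limit or range.

## Working session

There is one attempt and no reset: what is moved stays moved. The work goes in short steps, Python scripts to look and compute and a shell command to move; the robot and the scene stay as the last step left them, time stands still between calls to the robot, and variables do not carry over. Pictures are saved under pics/ and viewed, and the job is handed in when it is done.

```bash
ls; mkdir -p pics; cat > h.py <<'E'
import numpy as np, cv2
from rig import bot
def shot(n,name):
    p=bot.capture(n); cv2.imwrite(f'pics/{name}.png',p['pixels']); return p
def pts(p,mask=None):
    d=p['depth'];K=p['K'];v,u=np.nonzero((d>0)&(mask if mask is not None else True))
    z=d[v,u];X=np.stack([(u-K[0,2])/K[0,0]*z,-(v-K[1,2])/K[1,1]*z,-z,np.ones_like(z)])
    return (np.linalg.inv(p['world_to_cam'])@X)[:3].T,u,v
E
python3 - <<'E'
from h import *
np.set_printoptions(precision=4,suppress=True)
s=bot.read_state();print(s)
for n in('side','top','wrist'):
    p=shot(n,n+'0');print(n,p['K'],np.linalg.inv(p['world_to_cam']),[k for k in p])
    for l in('lever_tab','light_source','deck_vial','deck_dish'):
        for r in bot.regions_of(l,p)[:2]:
            P,u,v=pts(p,r['region']); print(n,l,r['p'],r['extent'],np.median(P,0) if len(P) else None,P.min(0) if len(P) else None,P.max(0) if len(P) else None)
E
```

```text
pics
{'time_s': 0.0, 'joint_positions': array([ 56.2932,  30.2796,  82.1581,  -0.0011,  67.6898, -10.2268]), 'qvel': array([-0.0007, -0.0171, -0.0427,  0.0014,  0.0951,  0.0412]), 'tau': array([  0.0003, -44.0045, -17.6593,   0.0633,   0.0583,  -0.0002]), 'position': array([0.2488, 0.573 , 0.4038]), 'tcp_rot': array([[-0.0012, -0.9172,  0.3984],
       [-0.0019,  0.3984,  0.9172],
       [-1.    ,  0.0004, -0.0022]]), 'force': array([ 0.5154, -0.8823,  0.5799]), 'moment': array([ 0.0051,  0.0298, -0.0098]), 'opening': 0.9996011634685288}
side [[487.5744   0.     247.4578]
 [  0.     487.5744 199.1073]
 [  0.       0.       1.    ]] [[ 0.9969  0.037  -0.0694  0.4114]
 [-0.0761  0.6741 -0.7347 -0.7603]
 [ 0.0196  0.7377  0.6749  0.8732]
 [ 0.      0.      0.      1.    ]] ['pixels', 'depth', 'K', 'world_to_cam', 'shot']
side lever_tab 0.6 [306.9, 210.9, 4.9, 9.2] [ 0.6065 -0.0228  0.1587] [ 0.6001 -0.0277  0.1308] [ 0.6165 -0.0033  0.1665]
side lever_tab 0.34 [311.2, 269.1, 97.4, 218.7] [ 0.6191 -0.0134  0.1334] [ 0.4676 -0.4339 -0.0056] [0.7875 0.3596 0.4411]
side light_source 0.71 [3
[... 795 characters left out ...]
32  0.1618] [ 0.6016 -0.0223  0.1451] [ 0.613  -0.002   0.1693]
top light_source 0.68 [310.9, 141.2, 179.9, 82.3] [0.6147 0.0128 0.1344] [ 0.5162 -0.3572 -0.0037] [0.785  0.1822 0.1875]
top deck_vial 0.4 [254.2, 111.8, 8.9, 12.6] [0.69   0.0735 0.1871] [0.6826 0.0614 0.1393] [0.7079 0.0848 0.1963]
top deck_dish 0.78 [237.4, 154.1, 22.3, 23.8] [0.579  0.1264 0.1497] [0.5478 0.0951 0.1322] [0.6106 0.1554 0.1575]
wrist [[333.0134   0.     260.6267]
 [  0.     333.0134 190.7988]
 [  0.       0.       1.    ]] [[ 0.3989 -0.887  -0.2326  0.1848]
 [ 0.917   0.3857  0.1016  0.5998]
 [-0.0004 -0.2538  0.9672  0.3846]
 [ 0.      0.      0.      1.    ]] ['pixels', 'depth', 'K', 'world_to_cam', 'shot']
```

View pics/side0.png

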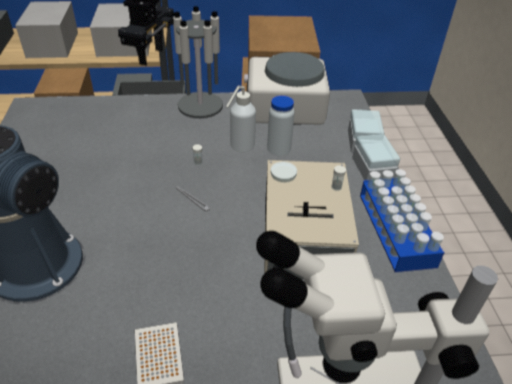

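View pics/top0.png

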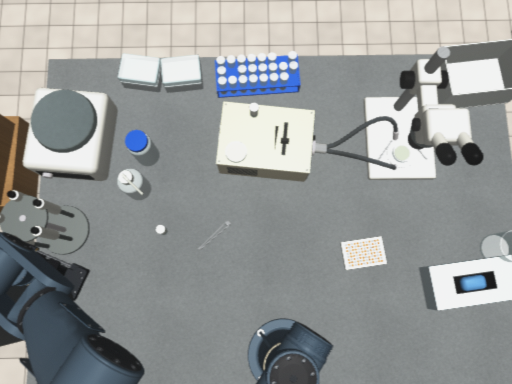

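```bash
python3 - <<'E'
from h import *
np.set_printoptions(precision=4,suppress=True)
p=bot.capture('top');P,u,v=pts(p)
m=(abs(P[:,2]-.135)<.006)&(P[:,0]>.45)&(P[:,0]<.8)&(P[:,1]>-.2)&(P[:,1]<.25)
r=cv2.minAreaRect(P[m,:2].astype(np.float32));print(m.sum(),r,np.median(P[m,2]))
q=bot.regions_of('lever_tab',p);
m=(P[:,0]>.57)&(P[:,0]<.68)&(P[:,1]>-.06)&(P[:,1]<.04)&(P[:,2]>.145)
print(np.c_[P[m],u[m],v[m]])
im=p['pixels'][90:200,190:410];cv2.imwrite('pics/topz.png',cv2.resize(im,None,fx=3.6,fy=3.6,interpolation=cv2.INTER_CUBIC))
p=bot.capture('side');im=p['pixels'][140:290,220:400];cv2.imwrite('pics/sidez.png',cv2.resize(im,None,fx=4,fy=4,interpolation=cv2.INTER_CUBIC))
P,u,v=pts(p)
m=(P[:,0]>.57)&(P[:,0]<.68)&(P[:,1]>-.06)&(P[:,1]<.04)&(P[:,2]>.145)
print(np.c_[P[m],u[m],v[m]])
E
```

```text
5175 ((0.6209726333618164, -0.014920055866241455), (0.3798333704471588, 0.192954882979393), 83.28179931640625) 0.13488135585672412
[[  0.612   -0.002    0.1639 281.     138.    ]
 [  0.6132  -0.0052   0.16   282.     138.    ]
 [  0.6114  -0.0076   0.1657 283.     138.    ]
 [  0.6124  -0.0107   0.1623 284.     138.    ]
 [  0.6122  -0.0135   0.1627 285.     138.    ]
 [  0.6112  -0.0161   0.1659 286.     138.    ]
 [  0.6118  -0.0191   0.1638 287.     138.    ]
 [  0.6114  -0.0219   0.1648 288.     138.    ]
 [  0.6107  -0.0245   0.1671 289.     138.    ]
 [  0.6101  -0.0022   0.1606 281.     139.    ]
 [  0.6094  -0.0049   0.1627 282.     139.    ]
 [  0.6097  -0.0078   0.1616 283.     139.    ]
 [  0.6082  -0.0103   0.1661 284.     139.    ]
 [  0.6081  -0.0131   0.1665 285.     139.    ]
 [  0.6089  -0.0162   0.1636 286.     139.    ]
 [  0.6091  -0.0191   0.1631 287.     139.    ]
 [  0.6074  -0.0215   0.1683 288.     139.    ]
 [  0.608   -0.0245   0.1663 289.     139.    ]
 [  0.6067  -0.002    0.162  281.     140.    ]
 [  0.6064  -0.0048   0.163  282.     140.    ]
 [  0.606
[... 4380 characters left out ...]
  0.1485 303.     213.    ]
 [  0.6026  -0.0258   0.1522 304.     213.    ]
 [  0.6053  -0.0237   0.1501 305.     213.    ]
 [  0.6072  -0.0249   0.1511 306.     213.    ]
 [  0.6102  -0.0216   0.1477 307.     213.    ]
 [  0.6123  -0.022    0.148  308.     213.    ]
 [  0.6014  -0.0232   0.1468 303.     214.    ]
 [  0.6032  -0.0247   0.1481 304.     214.    ]
 [  0.6047  -0.0273   0.1506 305.     214.    ]
 [  0.6072  -0.026    0.1492 306.     214.    ]
 [  0.6096  -0.0251   0.1481 307.     214.    ]
 [  0.6032  -0.0256   0.146  304.     215.    ]
 [  0.6051  -0.0267   0.147  305.     215.    ]
 [  0.6096  -0.0261   0.1462 307.     215.    ]
 [  0.6073  -0.0279   0.145  306.     216.    ]]
```

```bash
python3 - <<'E'
from h import *
np.set_printoptions(precision=4,suppress=True)
p=bot.capture('top');P,u,v=pts(p)
m=(abs(P[:,2]-.135)<.006)&(P[:,0]>.45)&(P[:,0]<.8)&(P[:,1]>-.2)&(P[:,1]<.25)
M=np.zeros((384,512),np.uint8);M[v[m],u[m]]=1
M=cv2.morphologyEx(M,cv2.MORPH_CLOSE,np.ones((9,9)));M=cv2.morphologyEx(M,cv2.MORPH_OPEN,np.ones((25,25)))
c=max(cv2.findContours(M,0,2)[0],key=cv2.contourArea)[:,0].astype(float)
# project contour to plane z=.135
K=p['K'];T=np.linalg.inv(p['world_to_cam'])
def toz(uv,z):
    d=np.stack([(uv[:,0]-K[0,2])/K[0,0],-(uv[:,1]-K[1,2])/K[1,1],-np.ones(len(uv))])
    d=T[:3,:3]@d;o=T[:3,3:];return (o+d*((z-o[2])/d[2])).T
W=toz(c,.135);r=cv2.minAreaRect(W[:,:2].astype(np.float32));print(r);print(cv2.boxPoints(r))
tab=np.array([.607,-.0135]);
a=np.radians(r[2]-90 if r[2]>45 else r[2]);ex=np.array([np.cos(a),np.sin(a)]);ey=np.array([-ex[1],ex[0]])
cen=np.array(r[0]);print('yaw',np.degrees(a),'tab local',(tab-cen)@ex,(tab-cen)@ey)
print('slot center',cen-.055*ey, 'closed',cen-.055*ey-.036*ex)
E
```

```text
((0.6249922513961792, 0.039428941905498505), (0.2686770558357239, 0.19249819219112396), 83.98213958740234)
[[ 0.5152 -0.0841]
 [ 0.7066 -0.1043]
 [ 0.7348  0.1629]
 [ 0.5434  0.1831]]
yaw -6.017860412597656 tab local -0.012344111357527452 -0.05452354460535293
slot center [ 0.6192 -0.0153] closed [ 0.5834 -0.0115]
```

View pics/topz.png

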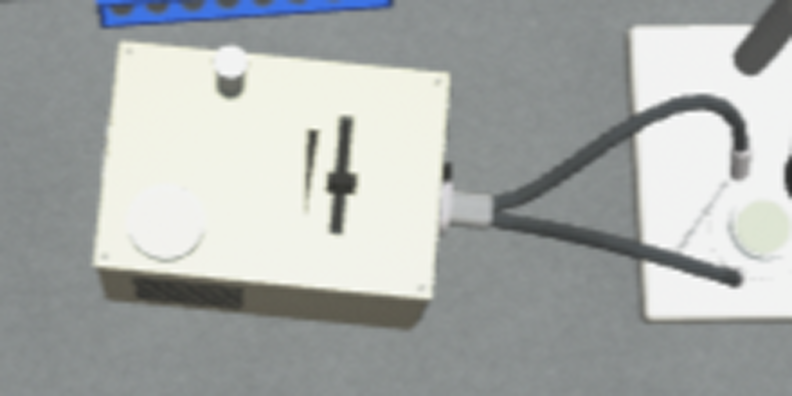

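View pics/sidez.png

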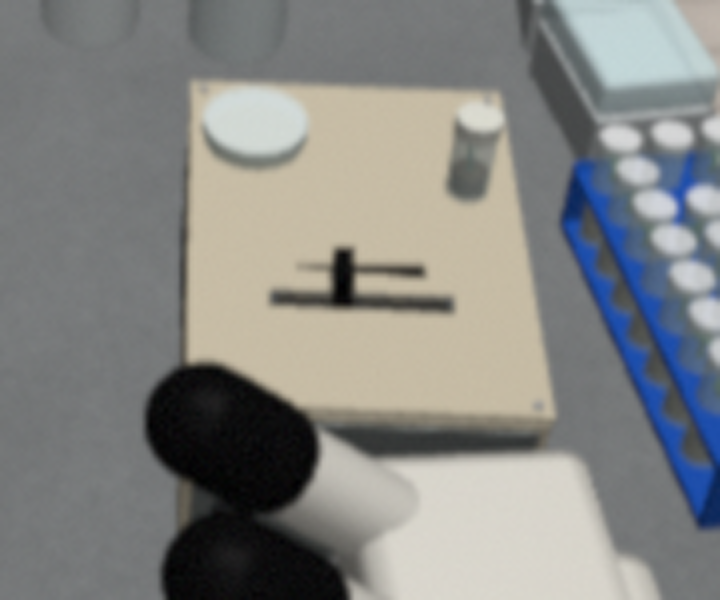

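```bash
python3 -m crank '[{"offset":[-0.02,0,0],"spin":-0.08},{"offset":[-0.03,0,0],"spin":-0.1},{"offset":[-0.02,0,0],"spin":-0.1},{"offset":[0,0,0],"spin":-0.03},{"offset":[0,0,0],"spin":0}]' 0
cat >> h.py <<'E'
YAW=np.radians(-6.0);EX=np.array([np.cos(YAW),np.sin(YAW),0]);EY=np.array([-EX[1],EX[0],0]);CEN=np.array([.625,.0394,0])
def st():
    s=bot.read_state();R=np.array(s['tcp_rot']);p=np.array(s['position'])
    tip=p+R[:,0]*.182; L=((tip-CEN)@EX,(tip-CEN)@EY,tip[2]-.135)
    f=np.array(s['force']);print('t',round(s['time_s'],2),'tip local mm',np.round(np.array(L)*1e3,1),'joint-eq of centre mm',round((L[0]+.036)*1e3,1),'F local',np.round([f@EX,f@EY,f[2]],2),'open',round(s['opening'],3))
    return s,R,p
def togo(local):  # desired tip local -> tool offset
    s,R,p=st();tip=p+R[:,0]*.182
    tgt=CEN+EX*local[0]+EY*local[1]+np.array([0,0,.135+local[2]])
    print('tool offset',np.round(R.T@(tgt-tip),4),'y axis in local',R[:,1]@EX,R[:,1]@EY)
E
python3 - <<'E'
from h import *
togo([.018,-.055,.09])
E
```

```text
time_s: 1.45
position: [0.2488, 0.5731, 0.4745]
tcp_rot: [[0.0, -0.995, 0.101], [-0.0, 0.101, 0.995], [-1.0, -0.0, -0.0]]
force: [-0.7, 0.3, -0.2]
opening: 0.627
t 1.45 tip local mm [-429.9  491.4  157.5] joint-eq of centre mm -393.9 F local [-0.76  0.23 -0.19] open 0.627
tool offset [ 0.0675 -0.4458 -0.5481] y axis in local -0.9999926237520448 -0.0038403759525773968
```

```bash
python3 -m crank '[{"offset":[0,-0.02,-0.025],"spin":0},{"offset":[0,-0.03,-0.038],"spin":0},{"offset":[0,-0.03,-0.038],"spin":0},{"offset":[0,-0.03,-0.038],"spin":0},{"offset":[0,-0.03,-0.038],"spin":0},{"offset":[0,-0.03,-0.038],"spin":0},{"offset":[0,-0.03,-0.038],"spin":0},{"offset":[0,-0.03,-0.038],"spin":0},{"offset":[0,-0.03,-0.038],"spin":0},{"offset":[0,-0.03,-0.038],"spin":0},{"offset":[0,-0.03,-0.038],"spin":0},{"offset":[0,-0.03,-0.038],"spin":0}]'
python3 -m crank '[{"offset":[0,-0.03,-0.038],"spin":0},{"offset":[0,-0.03,-0.038],"spin":0},{"offset":[0.01,-0.02,-0.03],"spin":0},{"offset":[0.01,-0.01,-0.02],"spin":0},{"offset":[0,0,0],"spin":0},{"offset":[0,0,0],"spin":0}]'
python3 - <<'E'
from h import *
togo([.018,-.055,.05])
p=shot('side','side1');im=p['pixels'][120:300,210:400];cv2.imwrite('pics/side1z.png',cv2.resize(im,None,fx=3,fy=3))
p=shot('wrist','wrist1')
E
```

```text
time_s: 2.65
position: [0.5534, 0.0957, 0.4728]
tcp_rot: [[-0.004, -0.995, 0.102], [0.0, 0.102, 0.995], [-1.0, 0.004, -0.0]]
force: [1.0, 0.7, 0.6]
opening: 0.008
time_s: 3.25
position: [0.6297, -0.0369, 0.4526]
tcp_rot: [[-0.004, -0.995, 0.102], [0.002, 0.102, 0.995], [-1.0, 0.005, 0.001]]
force: [-0.1, 0.4, 0.0]
opening: 0.001
t 3.25 tip local mm [ 11.8 -75.2 135.6] joint-eq of centre mm 47.8 F local [-0.11  0.41  0.02] open 0.001
tool offset [ 0.0856 -0.0067  0.0201] y axis in local -0.9999858943314879 -0.0028004780502457706
```

View pics/side1z.png

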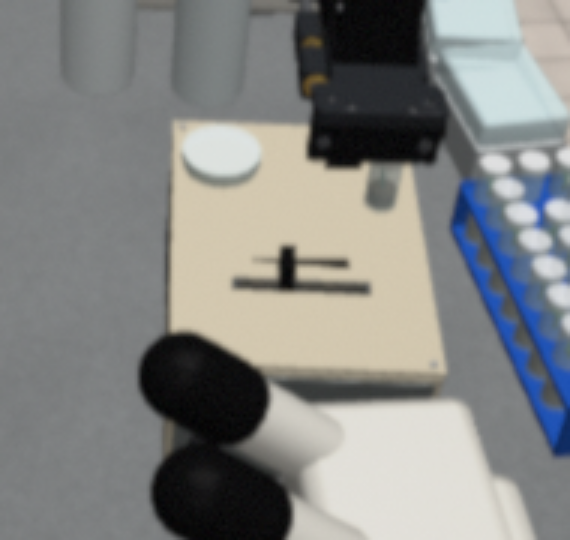

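View pics/wrist1.png

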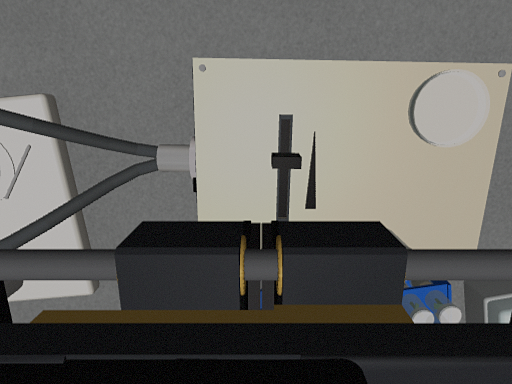

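```bash
python3 - <<'E'
from h import *
np.set_printoptions(precision=4,suppress=True)
p=bot.capture('wrist');P,u,v=pts(p)
l=np.c_[(P-CEN)@EX,(P-CEN)@EY,P[:,2]-.135]
m=(v>140)&(v<185)&(u>255)&(u<320)&(l[:,2]>.022)&(l[:,2]<.035)
print(m.sum(),l[m].min(0),l[m].max(0),np.median(l[m],0), u[m].min(),u[m].max(),v[m].min(),v[m].max())
k=(v>70)&(v<110)&(u>220)&(u<400);print('deck z',np.median(l[k],0))
g=p['pixels'].max(2)[v,u]<70
k=(g)&(v>100)&(v<215)&(u>270)&(u<300)&(abs(l[:,2])<.01);print('slot',l[k].min(0),np.median(l[k],0),l[k].max(0))
E
```

```text
406 [-0.0177 -0.0666  0.0222] [-0.007  -0.0426  0.0304] [-0.0125 -0.0545  0.0287] 271 300 154 167
deck z [-0.0693 -0.0331 -0.0002]
slot [-0.0483 -0.0605 -0.0061] [ 0.0024 -0.0542 -0.0028] [ 0.0444 -0.0485  0.01  ]
```

```bash
python3 -m crank '[{"offset":[0,-0.007,0.02],"spin":0},{"offset":[0.03,0,0],"spin":0},{"offset":[0.03,0,0],"spin":0},{"offset":[0.03,0,0],"spin":0},{"offset":[0.016,0,0],"spin":0},{"offset":[0,0,0],"spin":0},{"offset":[0,0,0],"spin":0},{"offset":[0,0,0],"spin":0}]'
python3 - <<'E'
from h import *
togo([.018,-.055,.01])
p=shot('side','side2');im=p['pixels'][120:300,210:400];cv2.imwrite('pics/side2z.png',cv2.resize(im,None,fx=3,fy=3))
E
```

```text
time_s: 4.2
position: [0.6395, -0.0171, 0.3506]
tcp_rot: [[0.003, -0.995, 0.099], [-0.001, 0.099, 0.995], [-1.0, -0.003, -0.0]]
force: [0.5, -0.0, -0.4]
opening: 0.005
t 4.2 tip local mm [ 21.  -54.7  33.6] joint-eq of centre mm 57.0 F local [ 0.49  0.02 -0.41] open 0.005
tool offset [ 0.0236  0.0031 -0.0003] y axis in local -0.9999785037593921 -0.005635624960355695
```

View pics/side2z.png

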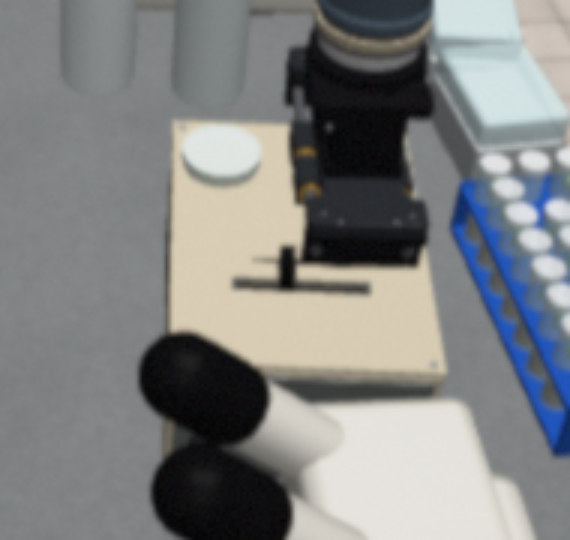

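```bash
python3 - <<'E'
from h import *
s,R,p=st()
c=bot.capture('side');K=c['K']
for d in(.182,.164,.113,.0):
    for off in ([0,0,0],[0,.0375,.095],[0,.0375,-.095]):
        X=p+R@(np.array([d,0,0])+off);q=c['world_to_cam']@np.r_[X,1]
        uu=K[0,0]*q[0]/-q[2]+K[0,2];vv=K[1,1]*-q[1]/-q[2]+K[1,2]
        print(d,off,np.round([(uu-210)*3,(vv-120)*3]))
w=shot('wrist','wrist2')
E
```

```text
t 4.25 tip local mm [ 21.  -54.9  33.6] joint-eq of centre mm 57.0 F local [ 0.93 -0.35 -0.31] open 0.008
0.182 [0, 0, 0] [335. 252.]
0.182 [0, 0.0375, 0.095] [274. 165.]
0.182 [0, 0.0375, -0.095] [291. 348.]
0.164 [0, 0, 0] [338. 233.]
0.164 [0, 0.0375, 0.095] [276. 147.]
0.164 [0, 0.0375, -0.095] [294. 329.]
0.113 [0, 0, 0] [347. 178.]
0.113 [0, 0.0375, 0.095] [283.  92.]
0.113 [0, 0.0375, -0.095] [302. 273.]
0.0 [0, 0, 0] [369.  39.]
0.0 [0, 0.0375, 0.095] [299. -43.]
0.0 [0, 0.0375, -0.095] [322. 132.]
```

View pics/wrist2.png

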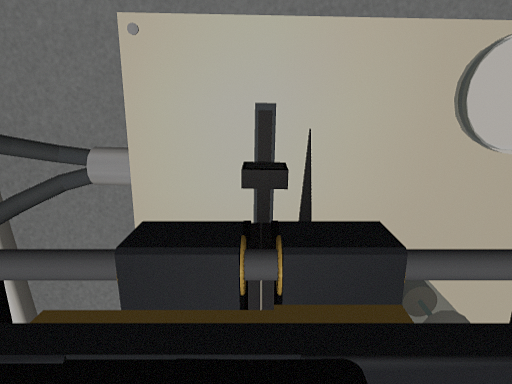

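```bash
python3 -m crank '[{"offset":[0.01,0,0],"spin":0},{"offset":[0.009,0,0],"spin":0},{"offset":[0.004,0,0],"spin":0},{"offset":[0,0.003,0],"spin":0},{"offset":[0,0,0],"spin":0},{"offset":[0,0,0],"spin":0}]'
python3 -c "
from h import *
togo([.003,-.055,.01])"
python3 -m crank '[{"offset":[0,0.004,0],"spin":0},{"offset":[0,0.004,0],"spin":0},{"offset":[0,0.003,0],"spin":0},{"offset":[0,0,0],"spin":0}]'
python3 -c "
from h import *
st()"
```

```text
time_s: 4.95
position: [0.6361, -0.0173, 0.3259]
tcp_rot: [[0.0, -0.995, 0.1], [-0.0, 0.1, 0.995], [-1.0, -0.0, -0.0]]
force: [0.8, 0.3, -1.0]
opening: 0.002
t 4.95 tip local mm [ 17.  -55.2   8.9] joint-eq of centre mm 53.0 F local [ 0.72  0.4  -1.05] open 0.002
tool offset [-0.0011  0.014   0.0003] y axis in local -0.9999880339567883 -0.004879442948612812
time_s: 5.35
position: [0.6247, -0.0161, 0.326]
tcp_rot: [[0.0, -0.995, 0.1], [-0.0, 0.1, 0.995], [-1.0, -0.0, -0.0]]
force: [0.6, 0.0, -0.3]
opening: 0.009
t 5.35 tip local mm [  5.6 -55.2   9. ] joint-eq of centre mm 41.6 F local [ 0.63  0.11 -0.32] open 0.009
```

```bash
cat > s.py <<'E'
from h import *
s,R,p=st()
E
for i in 1; do :; done
python3 -m crank '[{"offset":[0,0.001,0],"spin":0},{"offset":[0,0.001,0],"spin":0}]' >/dev/null; python3 s.py
python3 -m crank '[{"offset":[0,0.001,0],"spin":0},{"offset":[0,0.001,0],"spin":0}]' >/dev/null; python3 s.py
python3 -m crank '[{"offset":[0,0.001,0],"spin":0},{"offset":[0,0.001,0],"spin":0}]' >/dev/null; python3 s.py
python3 -m crank '[{"offset":[0,0.001,0],"spin":0},{"offset":[0,0.001,0],"spin":0}]' >/dev/null; python3 s.py
```

```text
t 5.55 tip local mm [  5.1 -55.3   9.1] joint-eq of centre mm 41.1 F local [ 3.32  0.02 -1.13] open 0.009
t 5.75 tip local mm [  4.1 -55.3   9.1] joint-eq of centre mm 40.1 F local [ 4.49  0.67 -3.01] open 0.006
t 5.95 tip local mm [  0.  -55.2   8.9] joint-eq of centre mm 36.0 F local [2.13 0.75 0.7 ] open 0.007
t 6.15 tip local mm [ -3.8 -55.3   8.3] joint-eq of centre mm 32.2 F local [ 0.1   0.53 -0.11] open 0.006
```

```bash

python3 -m crank '[{"offset":[0,0.001,0],"spin":0},{"offset":[0,0.001,0],"spin":0}]' >/dev/null; python3 s.py
python3 -m crank '[{"offset":[0,0.001,0],"spin":0},{"offset":[0,0.001,0],"spin":0}]' >/dev/null; python3 s.py
python3 -m crank '[{"offset":[0,0.001,0],"spin":0},{"offset":[0,0.001,0],"spin":0}]' >/dev/null; python3 s.py
python3 -m crank '[{"offset":[0,0.001,0],"spin":0},{"offset":[0,0.001,0],"spin":0}]' >/dev/null; python3 s.py
python3 -m crank '[{"offset":[0,0.001,0],"spin":0},{"offset":[0,0.001,0],"spin":0}]' >/dev/null; python3 s.py
```

```text
t 6.35 tip local mm [ -4.9 -55.3   8.5] joint-eq of centre mm 31.1 F local [-0.66  0.08  0.03] open 0.007
t 6.55 tip local mm [ -6.3 -55.3   8.7] joint-eq of centre mm 29.7 F local [-0.07 -0.22  0.28] open 0.008
t 6.75 tip local mm [ -7.  -55.3   8.9] joint-eq of centre mm 29.0 F local [ 2.87  0.06 -2.57] open 0.007
t 6.95 tip local mm [ -8.2 -55.3   8.9] joint-eq of centre mm 27.8 F local [ 5.62  0.6  -4.2 ] open 0.004
t 7.15 tip local mm [-12.4 -55.3   8.8] joint-eq of centre mm 23.6 F local [1.18 0.95 0.12] open 0.005
```

```bash

python3 -m crank '[{"offset":[0,0.001,0],"spin":0},{"offset":[0,0.001,0],"spin":0}]' >/dev/null; python3 s.py
python3 -m crank '[{"offset":[0,0.001,0],"spin":0},{"offset":[0,0.001,0],"spin":0}]' >/dev/null; python3 s.py
python3 -m crank '[{"offset":[0,0.001,0],"spin":0},{"offset":[0,0.001,0],"spin":0}]' >/dev/null; python3 s.py
python3 -m crank '[{"offset":[0,0.001,0],"spin":0}]' >/dev/null; python3 s.py
```

```text
t 7.35 tip local mm [-15.5 -55.3   8.6] joint-eq of centre mm 20.5 F local [0.26 0.38 0.02] open 0.005
t 7.55 tip local mm [-16.7 -55.4   8.7] joint-eq of centre mm 19.3 F local [-0.37  0.7  -0.78] open 0.001
t 7.75 tip local mm [-18.3 -55.4   8.7] joint-eq of centre mm 17.7 F local [ 0.1  -0.08 -0.09] open 0.006
t 7.85 tip local mm [-18.8 -55.4   8.8] joint-eq of centre mm 17.2 F local [ 1.28 -1.09 -1.63] open 0.005
```

```bash

python3 -m crank '[{"offset":[0,0.001,0],"spin":0}]' >/dev/null; python3 s.py
python3 -m crank '[{"offset":[0,0.001,0],"spin":0}]' >/dev/null; python3 s.py
python3 -m crank '[{"offset":[0,0.001,0],"spin":0}]' >/dev/null; python3 s.py
python3 -m crank '[{"offset":[0,0.001,0],"spin":0}]' >/dev/null; python3 s.py
```

```text
t 7.95 tip local mm [-19.  -55.4   8.8] joint-eq of centre mm 17.0 F local [ 2.88  0.24 -2.62] open 0.006
t 8.05 tip local mm [-19.3 -55.4   8.9] joint-eq of centre mm 16.7 F local [ 4.59  0.76 -4.02] open 0.011
t 8.15 tip local mm [-20.2 -55.4   8.9] joint-eq of centre mm 15.8 F local [ 5.2   0.27 -3.91] open 0.002
t 8.25 tip local mm [-20.3 -55.4   9. ] joint-eq of centre mm 15.7 F local [ 8.16  2.   -5.6 ] open 0.01
```

```bash

python3 -m crank '[{"offset":[0,0.001,0],"spin":0},{"offset":[0,0,0],"spin":0}]' >/dev/null; python3 s.py
python3 -m crank '[{"offset":[0,-0.005,0],"spin":0},{"offset":[0,-0.007,0],"spin":0},{"offset":[-0.02,0,0],"spin":0},{"offset":[-0.025,0,0],"spin":0},{"offset":[-0.01,0,0],"spin":0},{"offset":[0,0,0],"spin":0},{"offset":[0,0,0],"spin":0}]'
python3 - <<'E'
from h import *
np.set_printoptions(precision=4,suppress=True)
p=shot('wrist','wrist3');
p=bot.capture('side');im=p['pixels'][120:300,210:400];cv2.imwrite('pics/side3z.png',cv2.resize(im,None,fx=3,fy=3))
p=bot.capture('wrist')
P,u,v=pts(p)
l=np.c_[(P-CEN)@EX,(P-CEN)@EY,P[:,2]-.135]
m=(l[:,0]<0)&(l[:,0]>-.05)&(abs(l[:,1]+.055)<.02)&(l[:,2]>.022)&(l[:,2]<.034)
print(m.sum(),l[m].min(0),l[m].max(0),np.median(l[m],0))
p=bot.capture('side')
P,u,v=pts(p)
l=np.c_[(P-CEN)@EX,(P-CEN)@EY,P[:,2]-.135]
m=(l[:,0]<0.01)&(l[:,0]>-.06)&(abs(l[:,1]+.055)<.02)&(l[:,2]>.022)&(l[:,2]<.034)
print('side',m.sum(),l[m].min(0),l[m].max(0),np.median(l[m],0))
togo([-.073,-.055,.06])
E
```

```text
t 8.45 tip local mm [-20.3 -55.4   9.1] joint-eq of centre mm 15.7 F local [ 8.95  1.4  -5.84] open 0.003
time_s: 9.15
position: [0.6067, -0.0143, 0.3801]
tcp_rot: [[-0.002, -0.995, 0.1], [0.0, 0.1, 0.995], [-1.0, 0.002, 0.0]]
force: [0.2, 0.4, -0.0]
opening: 0.004
754 [-0.0416 -0.066   0.0222] [-0.0306 -0.0422  0.0309] [-0.0366 -0.0545  0.0287]
side 44 [-0.0414 -0.0676  0.0227] [-0.0303 -0.0429  0.0309] [-0.037  -0.0562  0.0274]
t 9.35 tip local mm [-12.9 -55.3  62.5] joint-eq of centre mm 23.1 F local [-0.97 -0.43  0.47] open 0.008
tool offset [0.0027 0.06   0.0006] y axis in local -0.9999842702062814 -0.004921816203751376
```

View pics/wrist3.png

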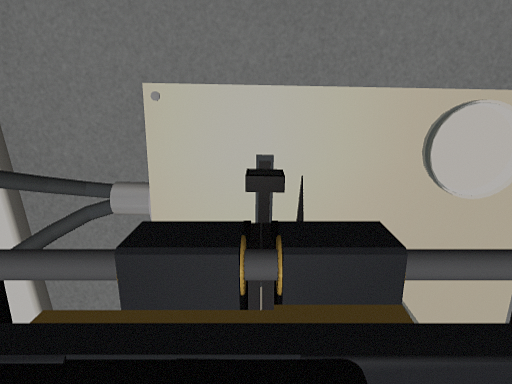

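View pics/side3z.png

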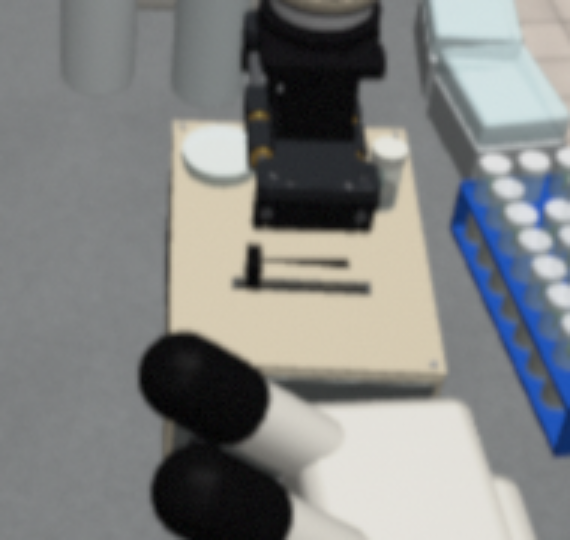

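```bash
python3 -m crank '[{"offset":[0,0.025,0],"spin":0},{"offset":[0,0.025,0],"spin":0},{"offset":[0,0.01,0],"spin":0},{"offset":[0,0,0],"spin":0},{"offset":[0.02,0,0],"spin":0},{"offset":[0.02,0,0],"spin":0},{"offset":[0.013,0,0],"spin":0},{"offset":[0,0,0],"spin":0},{"offset":[0,0,0],"spin":0},{"offset":[0,0,0],"spin":0}]'
python3 s.py
```

```text
time_s: 10.35
position: [0.5484, -0.0086, 0.3285]
tcp_rot: [[0.002, -0.995, 0.1], [-0.0, 0.1, 0.995], [-1.0, -0.002, -0.0]]
force: [1.1, 0.4, 0.9]
opening: 0.007
t 10.35 tip local mm [-70.7 -55.7  11.5] joint-eq of centre mm -34.7 F local [1.02 0.54 0.95] open 0.007
```

```bash
python3 -m crank '[{"offset":[0.002,-0.003,0],"spin":0},{"offset":[0,-0.004,0],"spin":0},{"offset":[0,-0.003,0],"spin":0},{"offset":[0,-0.002,0],"spin":0},{"offset":[0,0,0],"spin":0}]' >/dev/null; python3 s.py
python3 -m crank '[{"offset":[0,-0.001,0],"spin":0},{"offset":[0,-0.001,0],"spin":0}]' >/dev/null; python3 s.py
python3 -m crank '[{"offset":[0,-0.001,0],"spin":0},{"offset":[0,-0.001,0],"spin":0}]' >/dev/null; python3 s.py
python3 -m crank '[{"offset":[0,-0.001,0],"spin":0}]' >/dev/null; python3 s.py
python3 -m crank '[{"offset":[0,-0.001,0],"spin":0}]' >/dev/null; python3 s.py
```

```text
t 10.85 tip local mm [-59.5 -55.6   8.9] joint-eq of centre mm -23.5 F local [-0.33  1.33 -0.15] open 0.006
t 11.05 tip local mm [-58.2 -55.5   8.7] joint-eq of centre mm -22.2 F local [-0.42  0.13  0.21] open 0.005
t 11.25 tip local mm [-56.  -55.6   8.8] joint-eq of centre mm -20.0 F local [-0.29  0.01 -0.44] open 0.007
t 11.35 tip local mm [-55.  -55.6   8.8] joint-eq of centre mm -19.0 F local [-0.2   0.09 -0.38] open 0.011
t 11.45 tip local mm [-54.  -55.5   8.8] joint-eq of centre mm -18.0 F local [-0.59  0.58  1.04] open 0.005
```

```bash

python3 -m crank '[{"offset":[0,-0.001,0],"spin":0}]' >/dev/null; python3 s.py
python3 -m crank '[{"offset":[0,-0.001,0],"spin":0}]' >/dev/null; python3 s.py
python3 -m crank '[{"offset":[0,-0.001,0],"spin":0}]' >/dev/null; python3 s.py
python3 -m crank '[{"offset":[0,-0.001,0],"spin":0}]' >/dev/null; python3 s.py
python3 -m crank '[{"offset":[0,-0.001,0],"spin":0}]' >/dev/null; python3 s.py
```

```text
t 11.55 tip local mm [-53.  -55.6   8.7] joint-eq of centre mm -17.0 F local [ 0.56 -0.34  1.67] open 0.007
t 11.65 tip local mm [-52.  -55.6   8.7] joint-eq of centre mm -16.0 F local [-0.6  -0.28  0.18] open 0.005
t 11.75 tip local mm [-51.  -55.5   8.7] joint-eq of centre mm -15.0 F local [-0.47 -0.1   0.11] open 0.002
t 11.85 tip local mm [-50.9 -55.5   8.6] joint-eq of centre mm -14.9 F local [-2.68  0.32  1.76] open 0.004
t 11.95 tip local mm [-50.6 -55.5   8.6] joint-eq of centre mm -14.6 F local [-5.2  -1.15  2.91] open 0.005
```

```bash

python3 -m crank '[{"offset":[0,-0.001,0],"spin":0}]' >/dev/null; python3 s.py
python3 -m crank '[{"offset":[0,-0.001,0],"spin":0}]' >/dev/null; python3 s.py
python3 -m crank '[{"offset":[0,0,0],"spin":0}]' >/dev/null; python3 s.py
python3 -m crank '[{"offset":[0,0,0],"spin":0}]' >/dev/null; python3 s.py
```

```text
t 12.05 tip local mm [-50.1 -55.5   8.6] joint-eq of centre mm -14.1 F local [-5.21 -0.82  3.9 ] open 0.004
t 12.15 tip local mm [-48.8 -55.5   8.6] joint-eq of centre mm -12.8 F local [-3.98 -0.2   2.48] open 0.006
t 12.25 tip local mm [-47.6 -55.5   8.6] joint-eq of centre mm -11.6 F local [-2.93 -0.05  1.  ] open 0.003
t 12.35 tip local mm [-47.1 -55.6   8.6] joint-eq of centre mm -11.1 F local [-3.05 -0.39  0.49] open 0.005
```

```bash

python3 -m crank '[{"offset":[0,-0.001,0],"spin":0}]' >/dev/null; python3 s.py
python3 -m crank '[{"offset":[0,-0.001,0],"spin":0}]' >/dev/null; python3 s.py
python3 -m crank '[{"offset":[0,0,0],"spin":0}]' >/dev/null; python3 s.py
python3 -m crank '[{"offset":[0,0,0],"spin":0}]' >/dev/null; python3 s.py
```

```text
t 12.45 tip local mm [-45.9 -55.5   8.6] joint-eq of centre mm -9.9 F local [-2.47 -1.38 -0.81] open 0.001
t 12.55 tip local mm [-44.1 -55.5   8.7] joint-eq of centre mm -8.1 F local [-0.48 -0.12 -0.21] open 0.006
t 12.65 tip local mm [-43.5 -55.5   9. ] joint-eq of centre mm -7.5 F local [-0.54 -0.43 -0.  ] open 0.007
t 12.75 tip local mm [-44.  -55.5   9. ] joint-eq of centre mm -8.0 F local [ 0.28  0.88 -0.43] open 0.009
```

```bash

python3 -m crank '[{"offset":[0,-0.001,0],"spin":0},{"offset":[0,-0.001,0],"spin":0},{"offset":[0,-0.001,0],"spin":0}]' >/dev/null; python3 s.py
python3 -m crank '[{"offset":[0,-0.001,0],"spin":0}]' >/dev/null; python3 s.py
python3 -m crank '[{"offset":[0,-0.001,0],"spin":0}]' >/dev/null; python3 s.py
python3 -m crank '[{"offset":[0,-0.001,0],"spin":0}]' >/dev/null; python3 s.py
python3 -m crank '[{"offset":[0,-0.001,0],"spin":0}]' >/dev/null; python3 s.py
python3 -m crank '[{"offset":[0,-0.001,0],"spin":0}]' >/dev/null; python3 s.py
```

```text
t 13.05 tip local mm [-41.8 -55.5   8.8] joint-eq of centre mm -5.8 F local [ 0.51  0.18 -0.32] open 0.005
t 13.15 tip local mm [-40.9 -55.5   8.8] joint-eq of centre mm -4.9 F local [ 0.87 -0.58  0.34] open 0.005
t 13.25 tip local mm [-39.9 -55.5   8.7] joint-eq of centre mm -3.9 F local [-0.43  0.32  0.32] open 0.004
t 13.35 tip local mm [-39.  -55.5   8.7] joint-eq of centre mm -3.0 F local [-0.32  0.32 -0.15] open 0.006
t 13.45 tip local mm [-38.8 -55.5   8.7] joint-eq of centre mm -2.8 F local [-2.3 -0.2  2.1] open 0.005
t 13.55 tip local mm [-38.6 -55.4   8.6] joint-eq of centre mm -2.6 F local [-4.5  -1.38  3.27] open 0.004
```

Contact at −38.8 mm, exactly 12 mm on: the lever was in click 1. Next jump.

```bash

python3 -m crank '[{"offset":[0,-0.001,0],"spin":0}]' >/dev/null; python3 s.py
python3 -m crank '[{"offset":[0,-0.001,0],"spin":0}]' >/dev/null; python3 s.py
python3 -m crank '[{"offset":[0,-0.001,0],"spin":0}]' >/dev/null; python3 s.py
python3 -m crank '[{"offset":[0,-0.0005,0],"spin":0}]' >/dev/null; python3 s.py
python3 -m crank '[{"offset":[0,0,0],"spin":0}]' >/dev/null; python3 s.py
python3 -m crank '[{"offset":[0,0,0],"spin":0}]' >/dev/null; python3 s.py
```

```text
t 13.65 tip local mm [-38.1 -55.5   8.6] joint-eq of centre mm -2.1 F local [-6.8  -0.47  3.85] open 0.005
t 13.75 tip local mm [-36.8 -55.4   8.6] joint-eq of centre mm -0.8 F local [-4.02 -0.3   3.55] open 0.008
t 13.85 tip local mm [-34.7 -55.5   8.6] joint-eq of centre mm 1.3 F local [-3.11  0.44  0.75] open 0.006
t 13.95 tip local mm [-33.  -55.5   8.6] joint-eq of centre mm 3.0 F local [ 0.04  0.37 -1.43] open 0.002
t 14.05 tip local mm [-32.2 -55.4   8.8] joint-eq of centre mm 3.8 F local [-0.65  0.36 -0.01] open 0.007
t 14.15 tip local mm [-32.4 -55.4   8.9] joint-eq of centre mm 3.6 F local [ 0.64 -0.29 -0.94] open 0.007
```

Click 2. Next contact is expected at −26.9 mm.

```bash

python3 -m crank '[{"offset":[0,-0.001,0],"spin":0},{"offset":[0,-0.001,0],"spin":0},{"offset":[0,-0.001,0],"spin":0}]' >/dev/null; python3 s.py
python3 -m crank '[{"offset":[0,-0.001,0],"spin":0}]' >/dev/null; python3 s.py
python3 -m crank '[{"offset":[0,-0.001,0],"spin":0}]' >/dev/null; python3 s.py
python3 -m crank '[{"offset":[0,-0.001,0],"spin":0}]' >/dev/null; python3 s.py
python3 -m crank '[{"offset":[0,-0.001,0],"spin":0}]' >/dev/null; python3 s.py
```

```text
t 14.45 tip local mm [-30.2 -55.4   8.8] joint-eq of centre mm 5.8 F local [-0.19 -0.33 -0.05] open 0.002
t 14.55 tip local mm [-29.4 -55.4   8.8] joint-eq of centre mm 6.6 F local [ 0.22 -0.01 -0.65] open 0.006
t 14.65 tip local mm [-28.4 -55.4   8.8] joint-eq of centre mm 7.6 F local [ 0.07 -0.25 -0.52] open 0.009
t 14.75 tip local mm [-27.5 -55.4   8.7] joint-eq of centre mm 8.5 F local [-0.15 -0.54 -0.12] open 0.007
t 14.85 tip local mm [-26.9 -55.4   8.7] joint-eq of centre mm 9.1 F local [-2.16  0.65  1.58] open 0.004
```

```bash

python3 -m crank '[{"offset":[0,-0.001,0],"spin":0}]' >/dev/null; python3 s.py
python3 -m crank '[{"offset":[0,-0.001,0],"spin":0}]' >/dev/null; python3 s.py
python3 -m crank '[{"offset":[0,-0.001,0],"spin":0}]' >/dev/null; python3 s.py
python3 -m crank '[{"offset":[0,-0.0005,0],"spin":0}]' >/dev/null; python3 s.py
python3 -m crank '[{"offset":[0,0,0],"spin":0}]' >/dev/null; python3 s.py
python3 -m crank '[{"offset":[0,0,0],"spin":0}]' >/dev/null; python3 s.py
```

```text
t 14.95 tip local mm [-26.7 -55.4   8.6] joint-eq of centre mm 9.3 F local [-2.78 -1.03  2.3 ] open 0.006
t 15.05 tip local mm [-26.4 -55.4   8.6] joint-eq of centre mm 9.6 F local [-6.21 -1.76  4.01] open -0.0
t 15.15 tip local mm [-25.5 -55.4   8.6] joint-eq of centre mm 10.5 F local [-4.34 -0.66  3.04] open 0.001
t 15.25 tip local mm [-24.2 -55.4   8.6] joint-eq of centre mm 11.8 F local [-3.59 -1.45  2.  ] open 0.002
t 15.35 tip local mm [-23.3 -55.4   8.6] joint-eq of centre mm 12.7 F local [-2.28 -0.33  0.94] open 0.006
t 15.45 tip local mm [-22.9 -55.4   8.6] joint-eq of centre mm 13.1 F local [-2.71 -0.42  0.94] open 0.004
```

```bash

python3 -m crank '[{"offset":[0,-0.0005,0],"spin":0}]' >/dev/null; python3 s.py
python3 -m crank '[{"offset":[0,-0.0005,0],"spin":0}]' >/dev/null; python3 s.py
python3 -m crank '[{"offset":[0,0,0],"spin":0}]' >/dev/null; python3 s.py
python3 -m crank '[{"offset":[0,0,0],"spin":0}]' >/dev/null; python3 s.py
```

```text
t 15.55 tip local mm [-22.3 -55.4   8.7] joint-eq of centre mm 13.7 F local [-1.75 -0.73 -1.08] open 0.003
t 15.65 tip local mm [-21.5 -55.4   8.6] joint-eq of centre mm 14.5 F local [-0.95  0.25 -0.57] open 0.005
t 15.75 tip local mm [-21.1 -55.4   8.8] joint-eq of centre mm 14.9 F local [-0.81  0.07  0.1 ] open 0.004
t 15.85 tip local mm [-21.1 -55.4   8.9] joint-eq of centre mm 14.9 F local [ 0.67  0.3  -0.08] open 0.006
```

```bash

python3 -m crank '[{"offset":[0,-0.001,0],"spin":0}]' >/dev/null; python3 s.py
python3 -m crank '[{"offset":[0,0,0],"spin":0}]' >/dev/null; python3 s.py
python3 -m crank '[{"offset":[0,0.005,0],"spin":0},{"offset":[0,0.01,0],"spin":0},{"offset":[0,0.01,0],"spin":0},{"offset":[-0.02,0,0],"spin":0},{"offset":[-0.03,0,0],"spin":0},{"offset":[-0.03,0,0],"spin":0},{"offset":[0,0.04,0],"spin":0},{"offset":[0,0.04,0],"spin":0},{"offset":[0,0,0],"spin":0},{"offset":[0,0,0],"spin":0}]'
cat > chk.py <<'E'
from h import *
np.set_printoptions(precision=4,suppress=True)
st()
for n in('side','top','wrist'):
    p=shot(n,n+'9');P,u,v=pts(p)
    l=np.c_[(P-CEN)@EX,(P-CEN)@EY,P[:,2]-.135]
    m=(l[:,0]<0.05)&(l[:,0]>-.06)&(abs(l[:,1]+.055)<.014)&(l[:,2]>.022)&(l[:,2]<.034)
    print(n,m.sum(),m.any() and (l[m].min(0),l[m].max(0),np.median(l[m],0)))
    if n=='side':
        im=p['pixels'][120:300,210:400];cv2.imwrite('pics/side9z.png',cv2.resize(im,None,fx=3,fy=3))
E
python3 chk.py
```

```text
t 15.95 tip local mm [-20.6 -55.3   8.9] joint-eq of centre mm 15.4 F local [-1.23  0.43 -0.44] open 0.003
t 16.05 tip local mm [-20.3 -55.4   9. ] joint-eq of centre mm 15.7 F local [-0.9  -0.6   0.21] open 0.006
time_s: 17.05
position: [0.4923, -0.0027, 0.406]
tcp_rot: [[0.0, -0.995, 0.1], [-0.0, 0.1, 0.995], [-1.0, -0.0, -0.0]]
force: [-0.1, 0.0, 0.4]
opening: 0.001
t 17.05 tip local mm [-127.5  -55.7   89. ] joint-eq of centre mm -91.5 F local [-0.08  0.04  0.38] open 0.001
side 49 (array([-0.0051, -0.0686,  0.0221]), array([ 0.0053, -0.0425,  0.0306]), array([-0.0005, -0.0573,  0.0272]))
top 0 False
wrist 0 False
```

View pics/side9z.png

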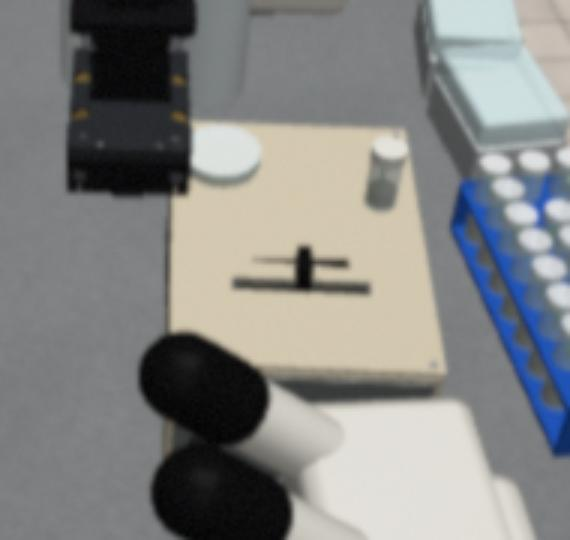

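View pics/top9.png

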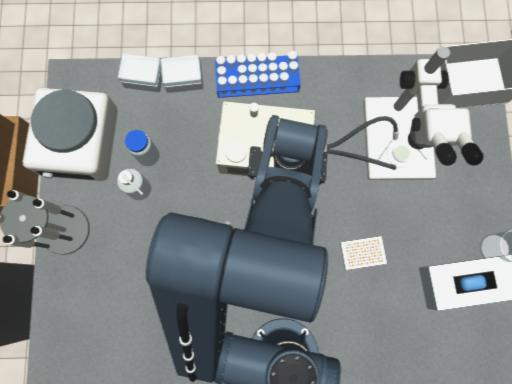

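```bash
python3 -m crank '[{"offset":[-0.01,0,0],"spin":0},{"offset":[0,0,0],"spin":0},{"offset":[0,0,0],"spin":0},{"offset":[0,0,0],"spin":0}]' >/dev/null; python3 chk.py; python3 -c "
from rig import bot
print(bot.hand_in())"
```

```text
t 17.6 tip local mm [-125.9  -55.9   98.7] joint-eq of centre mm -89.9 F local [ 0.6  -0.1  -0.15] open 0.005
side 51 (array([-0.0052, -0.0671,  0.0225]), array([ 0.0051, -0.0421,  0.0305]), array([-0.0009, -0.058 ,  0.027 ]))
top 0 False
wrist 0 False
the job is handed in; nothing more can be done
None
```

The lever now rests in the third click from closed, and I handed the job in at about 17.8 s of robot time. The hand-in reports no verdict.

**Closing:** I pushed the lever with the shut fingertips from about the second click back to the closed stop. At the stop the force rose to about 9 N with no further movement. A wrist picture then put the tab 0.6 mm from the expected closed position.

**Opening:** From the other side I felt three separate build-ups to 5–7 N, each followed by a drop to zero. Contact began at −50.9, −38.8 and −26.9 mm along the slot, so the clicks were 12 mm apart. I stopped after the third drop.

**Last checks:** The side camera puts the tab centre within 1 mm of mid-slot, about 0.035–0.036 m of lever travel. The fingers were about 99 mm above the deck, off its edge, and the tool force was near zero. The deck vial and dish, the two bottles and the well plate looked unmoved in the pictures. The bench vial and forceps were hidden by the arm in the last top picture.

**What didn't work or disagreed:** The last top and wrist views gave no reading of the tab; in the top view the arm hid it. So the final position rests on the side camera and the felt clicks. When opening, first contact came about 3 mm later than I had worked out from the closing pushes, probably an uneven finger shape or a small calibration error.

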